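Take the blue sanding block out of its sliding-lid case and rack it

ROBOT

A 6-joint arm with a two-finger parallel gripper is mounted at the origin on the work surface. World frame = base frame: x ahead of the robot, y to its left, z up, the work surface at z = 0. Lengths are in mm, angles in degrees, forces in N, time in s.
With the tool pointing down it reaches from about 350 to 850 mm from the base axis. Payload 8.1 kg.
Tool frame: the origin (TCP) lies on the centre line of the jaws, within the pads' length; the fingertips stand 11 mm ahead of it and the grasp point (between the pads) lies 8 mm behind it; z points along the fingers, y is the direction in which the jaws open and shut (so a half turn about z gives the same grasp; the last joint's range is limited). The gripper opens to 85 mm and grips with 20 to 120 N. Pads are 22 mm wide; open, the fingers measure 114 mm over their backs; the gripper's body (76 mm by 85 mm) begins 54 mm behind the grasp point. The pads swing forward as they close: fully open they stand 13 mm farther back than shut.
Start: joints at [-79.664, 7.471, 85.268, -0, 87.261, -4.893], TCP at [157.629, -578.929, 242.292] pointing down, gripper open.
Joint ranges: [-169.43, 169.43], [-51.17, 129.36], [1.28, 143.12], [-76.62, 256.62], [0, 156.53], [-152.29, 152.29]. Speed limits (degrees/s): [136.94, 136.94, 159.86, 180, 180, 180].

INTERFACE

Orientations are given as [roll, pitch, yaw] about the fixed x, y, z axes, in that order (R = Rz(yaw) Ry(pitch) Rx(roll)).
In Python, from bench import telemetry, viewer, r gives the robot as it stands.
- The arm moves only by the shell command python3 -m inch 'ROWS' [FORCE]. ROWS is JSON, a list of rows, each a list of 3 entries, a list of its own where there are three numbers: the shift along the tool's x, y, z in cm, then the turn, a rotation vector about the tool's x, y, z in rad, then the opening, from 0 (shut) to 1 (fully open). A call has 1 to 20 rows; each row is the pose to reach, as a shift and turn from the pose commanded when the call began, along the tool's axes at that moment; what a row does not reach only later rows make up. A row lasts 1/10 s, in which the tool goes at most 50 mm and 8.59 degrees, less where a joint would pass 70% of its speed; a pose out of reach is approached as far as the arm can. A call with a gripper value outside its range is refused whole. The fingers move at their own pace and stop on an object; FORCE is the grip in N (left out, the last holds). Time passes only in rows, so rows that repeat a pose let the fingers close. It gives the time, the measured TCP pose, the force and the opening at its end, in the units of the state.
- telemetry.sense(): the state, without advancing time (a new reading comes with each control period).
- viewer.snapshot(name): name is "scene" or "top"; returns the picture (420x560x3 uint8, red, green, blue); there is no depth.
- viewer.camera_model(name): a dict with "fx", "fy", "cx", "cy" (pixels), "cam_to_world" (4x4, takes a point from camera to world coordinates). Camera axes: x right, y down, z forward; pixel columns grow to the right and rows downward; lengths in mm; the calibration is good to about 2 mm. A picture is of the moment at which its call begins. camera_model takes no time and is no camera call.
- r.hand_in(): hands the job in, once; it reports no verdict.
The state is a dict: "time": time; "joint_pos": joint angles; "qd": joint speeds; "joint_efforts": joint torques, N m; "tool_pos": TCP position; "tcp_rot": TCP orientation; "ft_force": force on the tool from outside, world axes, zero at the start; "wrist_torque": the same for the moment, N m; "finger_gap": finger opening in mm.
Only numpy, scipy, OpenCV 4.12 (cv2) and the standard library are available. Lean on these libraries where they do the work, as an engineer would, in place of code of your own. Each camera call takes 0.05 s, during which the arm holds its last target.

TASK

Slide the lid of the wooden case along its grooves until it comes free and lay it flat on the table, grip up. Then lift out the sanding block with the blue knob, set it down at the mouth of the low green rack and let it go; taking or pushing it by its rear end, slide it endways under the roof until it lies against the stop at the back. Leave the block with the orange knob in the case and do not disturb the jar or the screwdriver.

Things in the scene. Friction and masses are not known exactly. Their poses are not given: they have to be found in the camera images.
- case: Plywood case with dark lips, fixed, 194 (its x) x 148 (its y) x 76 mm high. Origin: centre of underside. Floor 6, side walls 14, end walls 8 mm. Two compartments, 80 mm (x) by 132 mm (y), centred at x = -43 and +43 mm, parted by a divider 30 mm high: one holds the blue block, the other the orange, long sides along y. Turned by up to 15 degrees.
- lid: Loose brown board 178 (its x) x 140 (its y) x 6 mm, about 0.22 kg. Origin: centre of its underside. Starts in the grooves, underside 62 mm above the table, axes as the case's, centre 5 to 25 mm towards +y of the case's centre (shut or ajar); 2.5 mm play sideways and above. Free once its centre is over 144 mm towards +y of the case's centre.
- blue_block: Sanding block to be moved: light wood with a black sole, 120 (its x, long) x 56 (its y) x 22 mm, with a blue knob on the middle of its top: 40 mm along x, 24 along y, 26 high (48 mm high in all). Origin: centre of the underside, z up. About 0.2 kg, both ends alike. In the case its underside is 6 mm above the table, in either compartment.
- orange_block: The same block with an orange knob, in the other compartment of the case. Must stay there.
- rack: Low one-bay rack, green sides, brown roof slats, no floor (the table serves), fixed. Origin: on the table in mid-bay; x runs into the bay, away from the robot within 12 degrees. Bay 70 mm wide (y), 90 mm deep from x = -45 to a 14 mm high stop with its face at x = +45 mm. Sides 12 mm thick; roof 56 to 61 mm above the table, from the mouth inwards.
- jar: Loose glass jar, 64 mm across, 60 mm high; origin at the centre of its underside. Bystander.
- screwdriver: Loose screwdriver with a red handle, about 200 mm long, lying on the table to the left of the case, pointing away from the robot. Bystander.
- case_exit (a point): Middle of the case's +y end at the height of the grooves' floor, 62 mm up, 74 mm from the case's centre; axes as the case's. The lid slides along y and leaves only here, towards the case's +y: this end wall is 59 mm high, the -y one 76 mm. Lips (z 70.5 to 76 mm) over the lid's edges leave an opening 164 mm wide and stop it being lifted.
- lid_grip (a point): Middle of the dark grip bar fixed on the middle of the lid: 80 mm along the lid's x, 18 mm along its y, standing 26 mm above the board's top face; this point is 19 mm above the lid's underside.
- rack_mouth (a point): Middle of the rack's mouth, on the table, 45 mm before the bay's middle; axes as the rack's. The 120 mm block against the stop has its centre 30 mm inside of here (15 mm short of the bay's middle) and sticks 30 mm out of the mouth.
Not all that is in view belongs to the job. There is more than one size of the lid; the job needs the middle-sized.

How it is judged:
By the outcome, as a careful person would: the job done as asked, in the order asked, and still so for the second after the job is handed in, with the robot touching nothing.
It also fails if it takes over 64 s, if anything falls off the work surface, if the arm or the gripper's body presses on something with over 40 N, if the wrist force passes 120 N, or if a joint passes its speed limit or range.

## Working session

There is one attempt and no reset: what is moved stays moved. The work goes in short steps, Python scripts to look and compute and a shell command to move; the robot and the scene stay as the last step left them, time stands still between calls to the robot, and variables do not carry over. Pictures are saved under pics/ and viewed, and the job is handed in when it is done.

```bash
mkdir -p pics; ls
python3 - <<'E'
from bench import telemetry, viewer, r
import cv2,numpy as np
s=telemetry.sense();print(s)
for n in("scene","top"):
    im=viewer.snapshot(n);cv2.imwrite(f"pics/{n}0.png",cv2.resize(im[:,:,::-1],(800,600),interpolation=cv2.INTER_CUBIC))
    cv2.imwrite(f"pics/{n}0raw.png",im[:,:,::-1])
    m=viewer.camera_model(n);print(n,{k:np.round(v,3).tolist() for k,v in m.items()})
E
```

```text
pics
{'time': 0.0, 'joint_pos': array([-7.96630571e+01,  7.51579009e+00,  8.53309359e+01,  9.70404868e-04,
        8.72624835e+01, -4.89267254e+00]), 'qd': array([-0.02792346, -0.01835737,  0.03932424, -0.0534518 ,  0.00152813,
        0.00016704]), 'joint_efforts': array([-3.32102376e-03, -5.69415092e+01, -5.00554061e+01, -6.43006297e-04,
        1.48305466e-02,  4.67738435e-07]), 'tool_pos': array([ 157.54543348, -578.37941465,  241.22144193]), 'tcp_rot': array([-1.79891271e+02, -1.02800911e-02,  1.52295584e+01]), 'ft_force': array([-0.22930644,  0.09715869, -0.68208907]), 'wrist_torque': array([ 0.01370932, -0.03753174,  0.03923994]), 'finger_gap': 85.64515938114187}
scene {'fx': 516.08, 'fy': 516.08, 'cx': 276.774, 'cy': 210.532, 'cam_to_world': [[0.771, 0.512, -0.379, 942.996], [0.637, -0.629, 0.446, -509.951], [-0.01, -0.585, -0.811, 1076.735], [0.0, 0.0, 0.0, 1.0]]}
top {'fx': 382.916, 'fy': 382.916, 'cx': 275.614, 'cy': 204.276, 'cam_to_world': [[0.014, -0.989, 0.144, 343.315], [-1.0, -0.012, 0.013, 33.726], [-0.011, -0.144, -0.989, 1022.869], [0.0, 0.0, 0.0, 1.0]]}
```

View pics/scene0.png

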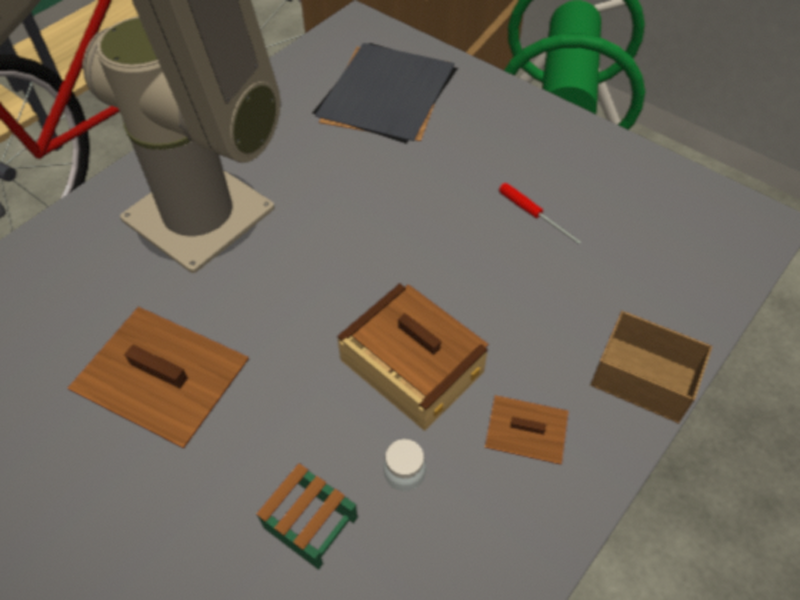

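View pics/top0.png

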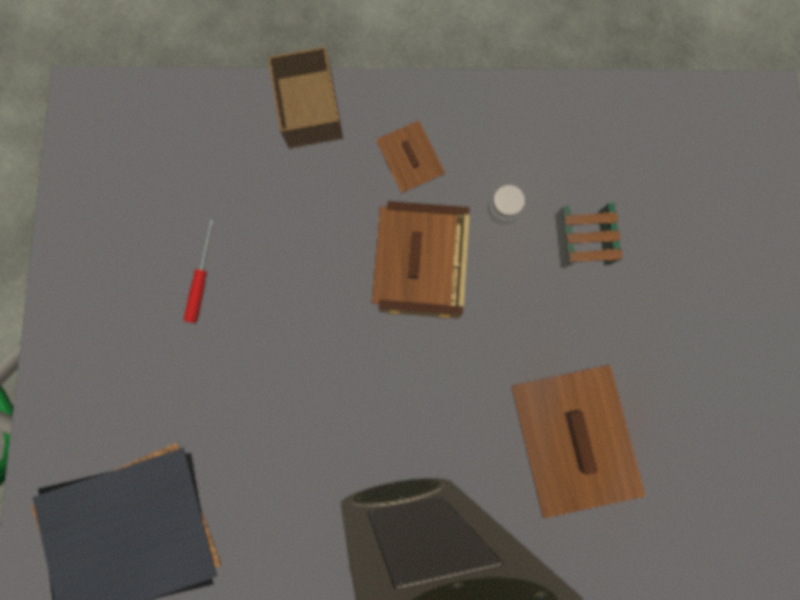

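The scene view shows the case at about (412,355) with its ajar lid, the rack at (308,513), the jar at (405,462) and the screwdriver at (540,213). The larger and smaller lids lie on the table as decoys. In the top view the lid is off towards the left, which is +y. I'll enlarge crops to measure.

Run:
```python
import cv2
def crop(n,x0,y0,w,h,k):
    im=cv2.imread(f"pics/{n}0raw.png")[y0:y0+h,x0:x0+w]
    im=cv2.resize(im,None,fx=k,fy=k,interpolation=cv2.INTER_CUBIC)
    for i in range(0,w,10):
        cv2.putText(im,str(x0+i),(i*k,10),0,.33,(0,255,255),1); cv2.line(im,(i*k,12),(i*k,18),(0,255,255),1)
    for i in range(10,h,10):
        cv2.putText(im,str(y0+i),(0,i*k+4),0,.33,(0,255,255),1); cv2.line(im,(24,i*k),(30,i*k),(0,255,255),1)
    cv2.imwrite(f"pics/c_{n}_{x0}.png",im)
crop("top",250,130,90,100,6)
crop("top",330,120,120,80,6)
crop("scene",225,190,130,120,5)
crop("scene",170,290,140,120,5)
```

```text
(no output)
```

View pics/c_top_250.png

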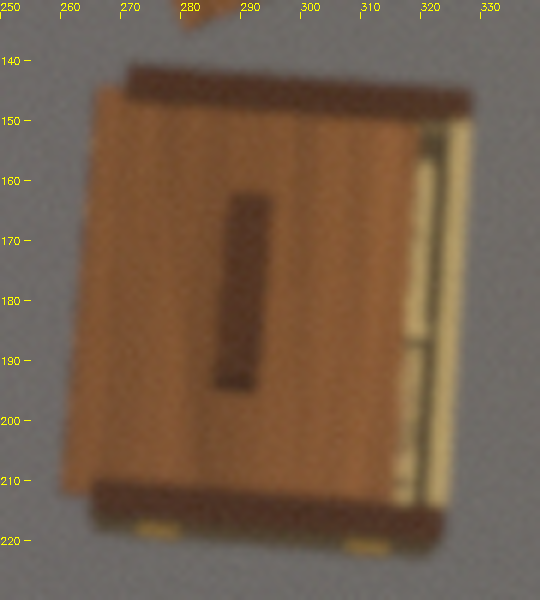

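View pics/c_top_330.png

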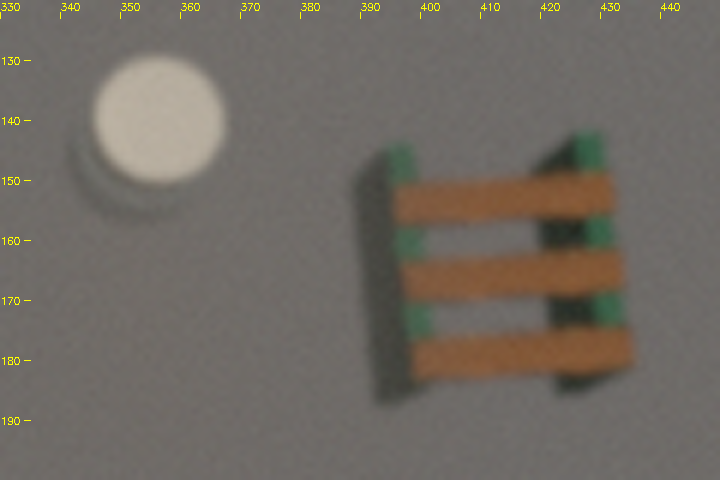

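View pics/c_scene_225.png

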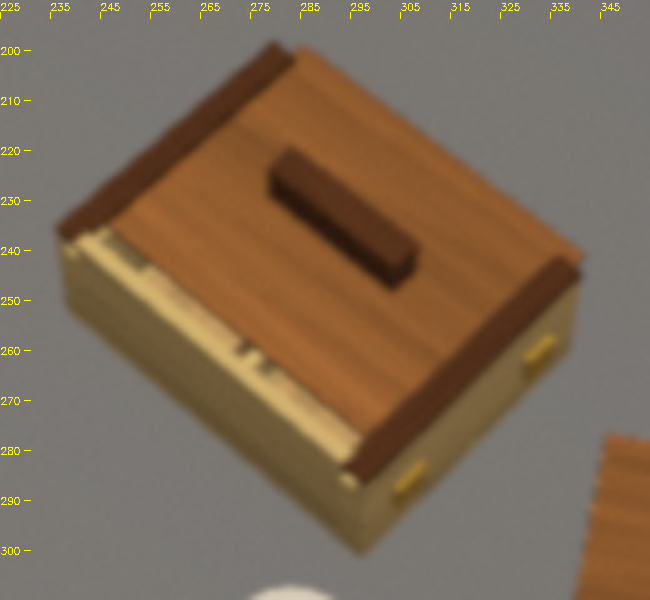

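View pics/c_scene_170.png

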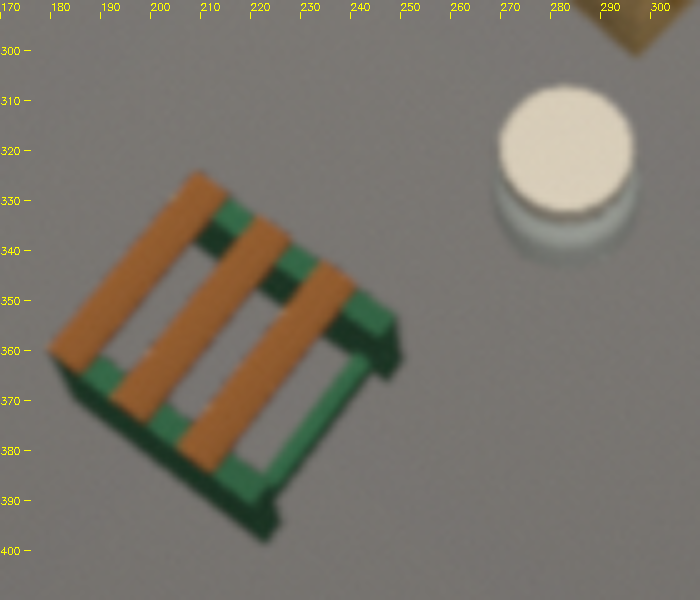

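```bash
cat > h.py <<'E'
import numpy as np
from bench import telemetry, viewer, r
from scipy.optimize import least_squares
M={n:viewer.camera_model(n) for n in("scene","top")}
def proj(n,P):
    m=M[n];T=np.linalg.inv(np.array(m["cam_to_world"]))
    p=np.atleast_2d(P)@T[:3,:3].T+T[:3,3]
    return np.c_[m["fx"]*p[:,0]/p[:,2]+m["cx"],m["fy"]*p[:,1]/p[:,2]+m["cy"]]
def ray(n,u,v,z):
    m=M[n];T=np.array(m["cam_to_world"]);d=T[:3,:3]@[(u-m["cx"])/m["fx"],(v-m["cy"])/m["fy"],1]
    return T[:3,3]+d*(z-T[2,3])/d[2]
def W(q,L):
    c,s=np.cos(q[2]),np.sin(q[2]);L=np.asarray(L,float)
    return np.c_[q[0]+c*L[:,0]-s*L[:,1],q[1]+s*L[:,0]+c*L[:,1],L[:,2]]
def fit(obs,q0):  # obs: (cam,u,v,x,y,z)
    def f(q): return np.concatenate([(proj(o[0],W(q,[o[3:]]))[0]-o[1:3]) for o in obs])
    s=least_squares(f,q0,loss="soft_l1");return s.x,f(s.x).reshape(-1,2)
E
python3 - <<'E'
from h import *
T=lambda x,y,x0,k=6,y0=130:(x/k+x0,y/k+y0)
def t(x,y,*L):return("top",x/6+250,y/6+130)+L
def s(x,y,*L):return("scene",x/5+225,y/5+190)+L
def t2(x,y,*L):return("top",x/6+330,y/6+120)+L
def s2(x,y,*L):return("scene",x/5+170,y/5+290)+L
def show(n,o,q0):
    q,e=fit(o,q0);print(n,np.round(q[:2],1),round(np.degrees(q[2]),2));print(np.round(e,1).tolist())
    for c in("top","scene"):
        q,e=fit([a for a in o if a[0]==c],q0);print("  ",c,np.round(q[:2],1),round(np.degrees(q[2]),2))
show("case",[t(128,64,97,74,76),t(472,92,97,-74,76),t(95,480,-82,74,76),t(443,508,-82,-74,76),
 s(275,40,-97,74,76),s(57,228,-97,-74,76),s(342,463,82,-74,76),s(580,270,97,74,76),s(360,556,97,-74,0)],[580,0,0])
show("lid",[t(97,88,89,70,68),t(62,494,-89,70,68),t(233,193,40,9,94),t(272,193,40,-9,94),t(257,376,-40,-9,94),t(216,375,-40,9,94),
 s(290,148,-40,9,94),s(420,240,40,9,94),s(398,265,40,-9,94),s(270,172,-40,-9,94)],[580,10,0])
show("rack",[t2(413,381,-45,47,61),t2(633,368,-45,-47,61),s2(195,170,-45,47,61),s2(50,352,-45,-47,61)]+[s2(355,360,45,35,14),s2(265,478,45,-35,14)],[600,-300,0])
print("jar",ray("top",160/6+330,119/6+120,60),ray("scene",566/5+170,150/5+290,60))
E
```

```text
case [547.   -7.2] -3.76
[[-0.5, -1.1], [-0.1, -1.5], [-0.8, -1.4], [0.5, -1.5], [-1.1, -0.5], [-1.3, -0.8], [-1.1, -0.7], [-0.1, -0.4], [-0.3, 0.5]]
   top [543.5  -7.7] -3.95
   scene [549.1  -6.8] -3.86
lid [548.5   9.2] -2.91
[[-0.8, -1.3], [0.2, -0.6], [-0.8, -1.5], [-0.1, -1.1], [0.5, -0.0], [0.1, -0.3], [-0.7, -1.1], [-0.4, -0.0], [-1.2, -0.0], [-1.9, -1.1]]
   top [546.1   8.8] -3.62
   scene [551.2   9.5] -1.69
rack [ 593.5 -309.5] 6.14
[[-0.0, -1.1], [-0.0, -2.4], [-0.5, -0.7], [-0.2, -0.3], [0.5, -3.1], [-1.6, 1.4]]
   top [ 589.  -310.9] 4.12
   scene [ 594.9 -309.8] 6.01
jar [ 655.39345176 -162.36944969   60.        ] [ 660.02340381 -162.1614853    60.        ]
```

```bash
cat >> h.py <<'E'
from scipy.spatial.transform import Rotation as Ro
def to(x,y,z,yaw):
    s=telemetry.sense();R=Ro.from_euler("xyz",s["tcp_rot"],degrees=True)
    d=R.inv().apply(np.array([x,y,z])-s["tool_pos"])/10
    w=(R.inv()*Ro.from_euler("xyz",[180,0,yaw],degrees=True)).as_rotvec()
    print("t",round(s["time"],2),"pos",np.round(s["tool_pos"],1),"rpy",np.round(s["tcp_rot"],2),"gap",round(s["finger_gap"],1),"F",np.round(s["ft_force"],1))
    print("shift cm",np.round(d,3),"turn",np.round(w,4))
E
python3 -c "
from h import *
to(547.5,9,200,-3.8)"
```

```text
t 0.1 pos [ 157.5 -578.4  241.3] rpy [-1.799e+02 -1.000e-02  1.523e+01] gap 85.6 F [ 0.  -0.5 -0.6]
shift cm [ 53.056 -46.43    4.219] turn [-1.700e-03  1.000e-04  3.321e-01]
```

```bash
python3 -m inch '[[[2,-1.7,0],[0,0,0.02],1],[[6,-5,0.3],[0,0,0.05],1],[[10,-8.5,0.8],[0,0,0.08],1],[[14,-12,1.2],[0,0,0.1],1],[[18,-15.5,1.5],[0,0,0.13],1],[[22,-19,2],[0,0,0.16],1],[[26,-22.5,2.4],[0,0,0.19],1],[[30,-26,2.8],[0,0,0.22],1],[[34,-29.5,3.2],[0,0,0.25],1],[[38,-33,3.6],[0,0,0.28],1],[[42,-36.5,4],[0,0,0.31],1],[[46,-40,4.2],[0,0,0.332],1],[[50,-43.5,4.2],[0,0,0.332],1],[[52.3,-45.8,4.2],[0,0,0.332],1],[[53.05,-46.43,4.22],[0,0,0.332],1],[[53.05,-46.43,4.22],[0,0,0.332],1],[[53.05,-46.43,4.22],[0,0,0.332],1]]'
python3 - <<'E'
from h import *
import cv2
to(547.5,9,84,-3.8)
for n in("scene","top"):
    im=viewer.snapshot(n);cv2.imwrite(f"pics/{n}1raw.png",im[:,:,::-1])
    print(proj(n,[[547.5,9,200],[547.5,9,81]]))
def crop(n,x0,y0,w,h,k):
    im=cv2.imread(f"pics/{n}1raw.png")[y0:y0+h,x0:x0+w]
    im=cv2.resize(im,None,fx=k,fy=k,interpolation=cv2.INTER_CUBIC)
    for i in range(0,w,10):
        cv2.putText(im,str(x0+i),(i*k,10),0,.33,(0,255,255),1)
    for i in range(10,h,10):
        cv2.putText(im,str(y0+i),(0,i*k+4),0,.33,(0,255,255),1)
    cv2.imwrite(f"pics/c1_{n}.png",im)
crop("scene",210,110,160,140,5);crop("top",230,100,120,120,5)
E
```

```text
time: 1.8
tool_pos: [547.2, 9.0, 199.4]
tcp_rot: [180.0, 0.1, -3.7]
ft_force: [-0.9, -0.9, -0.2]
finger_gap: 85.2
t 1.8 pos [547.2   9.  199.4] rpy [ 1.7998e+02  9.0000e-02 -3.6800e+00] gap 85.2 F [-0.9 -0.9 -0.2]
shift cm [ 4.6000e-02 -1.0000e-03  1.1535e+01] turn [0.0003 0.0015 0.002 ]
[[292.99662664 202.67755804]
 [292.20179663 233.51467934]]
[[292.11690233 166.59219337]
 [290.60394014 178.0508218 ]]
```

View pics/c1_scene.png

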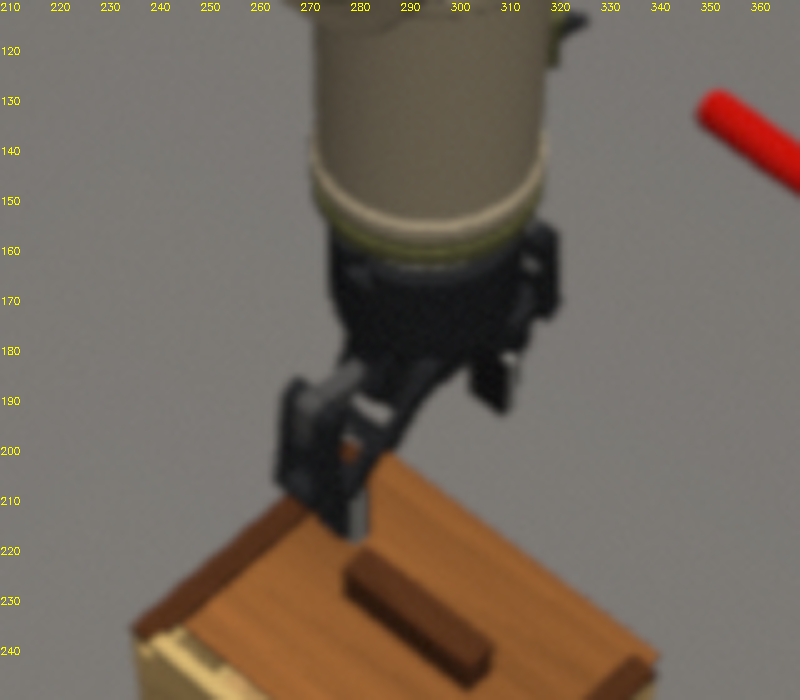

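View pics/c1_top.png

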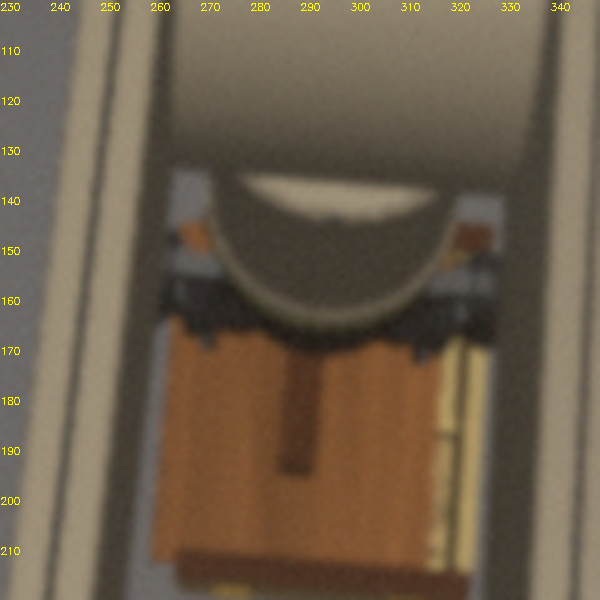

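Run:
```python
from h import *
q=[547.2,9,np.radians(-3.7)]
for z in (189,202):
  L=[[sx*11,y,z] for y in(-57,-42.6,42.6,57) for sx in(-1,1)]
  print(z,np.round(proj("scene",W(q,L)),1).tolist())
```

```text
189 [[270.6, 218.9], [278.3, 224.8], [275.4, 214.8], [283.0, 220.6], [302.2, 191.4], [309.8, 196.8], [306.6, 187.5], [314.2, 192.9]]
202 [[270.5, 215.3], [278.3, 221.2], [275.3, 211.2], [283.0, 217.0], [302.4, 187.6], [310.1, 193.1], [306.8, 183.8], [314.5, 189.2]]
```

The fingertips in the scene view, at about (283,217) and (308,192), fall within 2 px of their predicted positions, so I trust the scene camera. I'll descend onto the grip.

```bash
python3 -m inch '[[[0.1,0,3],[0,0,0.002],1],[[0.15,0,7],[0,0,0.002],1],[[0.15,0,10],[0,0,0.002],1],[[0.15,0,11.3],[0,0,0.002],1],[[0.15,0,11.5],[0,0,0.002],1],[[0.15,0,11.5],[0,0,0.002],0.5],[[0.15,0,11.5],[0,0,0.002],0.3],[[0.15,0,11.5],[0,0,0.002],0],[[0.15,0,11.5],[0,0,0.002],0],[[0.15,0,11.5],[0,0,0.002],0],[[0.15,0,11.5],[0,0,0.002],0],[[0.15,0,11.5],[0,0,0.002],0]]' 60
python3 - <<'E'
from h import *
import cv2
to(548.7,9,84,-3.8)
im=viewer.snapshot("scene");cv2.imwrite("pics/s2.png",cv2.resize(im[150:330,170:410,::-1],None,fx=3,fy=3))
E
```

```text
time: 3.1
tool_pos: [549.9, 8.4, 86.3]
tcp_rot: [-180.0, -0.1, -3.9]
ft_force: [-0.6, 0.3, 5.8]
finger_gap: 16.8
t 3.1 pos [549.9   8.4  86.3] rpy [-1.8e+02 -1.1e-01 -3.9e+00] gap 16.8 F [-0.6  0.3  5.8]
shift cm [-0.125 -0.055  0.229] turn [-0.     -0.0019 -0.0017]
```

View pics/s2.png

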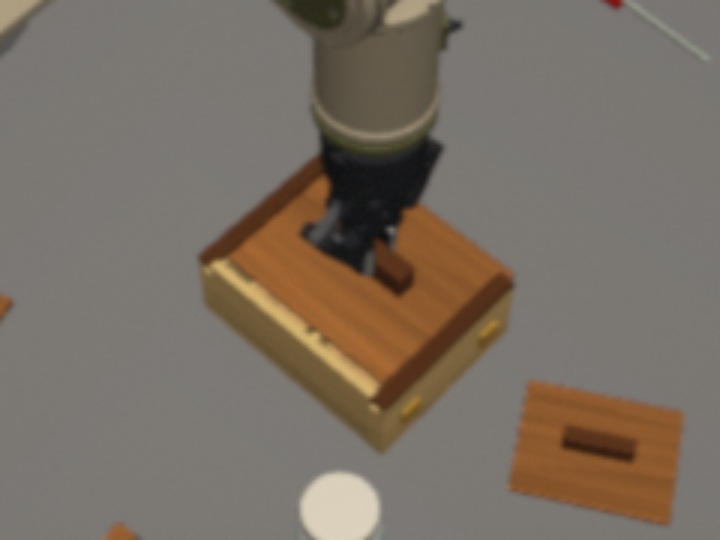

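```bash
python3 -m inch '[[[0,-0.2,-0.15],[0,0,0],0],[[0,-1,-0.15],[0,0,0],0],[[0,-2,-0.15],[0,0,0],0],[[0,-3,-0.15],[0,0,0],0],[[0,-4,-0.15],[0,0,0],0],[[0,-5,-0.15],[0,0,0],0],[[0,-6,-0.15],[0,0,0],0],[[0,-6,-0.15],[0,0,0],0]]'
python3 - <<'E'
from h import *
import cv2
to(548.7,9,84,-3.8)
im=viewer.snapshot("scene");cv2.imwrite("pics/s3.png",cv2.resize(im[150:330,170:410,::-1],None,fx=3,fy=3))
E
```

```text
time: 3.95
tool_pos: [553.0, 69.8, 86.5]
tcp_rot: [-180.0, 0.0, -3.8]
ft_force: [-0.2, 0.9, -2.0]
finger_gap: 16.6
t 3.95 pos [553.   69.8  86.5] rpy [-1.7997e+02  2.0000e-02 -3.8200e+00] gap 16.6 F [-0.2  0.9 -2. ]
shift cm [-0.025  6.095  0.242] turn [-0.0005  0.0003 -0.0003]
```

View pics/s3.png

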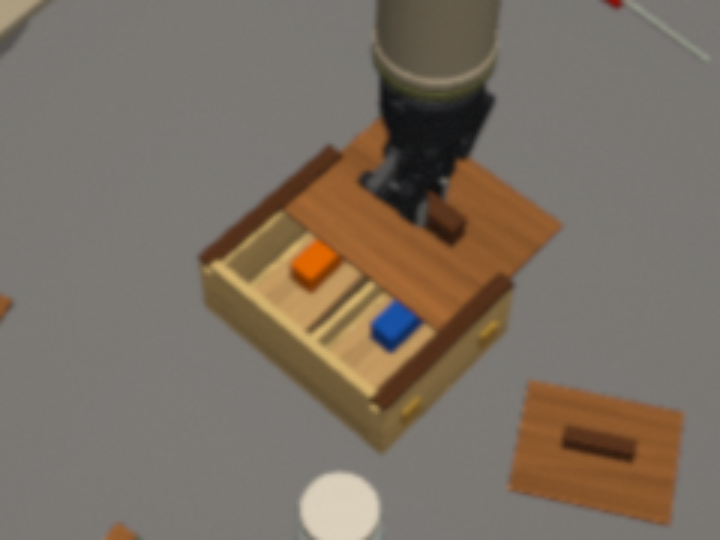

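The lid slides freely, and the blue block shows in the +x compartment at about (395,325). I'll carry on sliding.

```bash
python3 -m inch '[[[0,-1,0],[0,0,0],0],[[0,-2.5,0],[0,0,0],0],[[0,-4,0],[0,0,0],0],[[0,-5.5,0],[0,0,0],0],[[0,-7,0],[0,0,0],0],[[0,-8.5,0],[0,0,0],0],[[0,-9.5,0],[0,0,0],0],[[0,-10.5,0],[0,0,0],0],[[0,-12,-0.3],[0,0,0],0],[[0,-13,-0.2],[0,0,0],0],[[0,-13,-0.2],[0,0,0],0]]'
python3 - <<'E'
from h import *
import cv2
to(548.7,9,84,-3.8)
im=viewer.snapshot("scene");cv2.imwrite("pics/s4.png",cv2.resize(im[120:300,200:440,::-1],None,fx=3,fy=3))
E
```

```text
time: 5.1
tool_pos: [562.2, 199.4, 88.8]
tcp_rot: [-180.0, -0.0, -3.8]
ft_force: [-1.2, -0.3, -2.2]
finger_gap: 16.5
t 5.1 pos [562.2 199.4  88.8] rpy [-1.7997e+02 -3.0000e-02 -3.8400e+00] gap 16.5 F [-1.2 -0.3 -2.2]
shift cm [-0.069 19.084  0.467] turn [-0.0005 -0.0005 -0.0006]
```

View pics/s4.png

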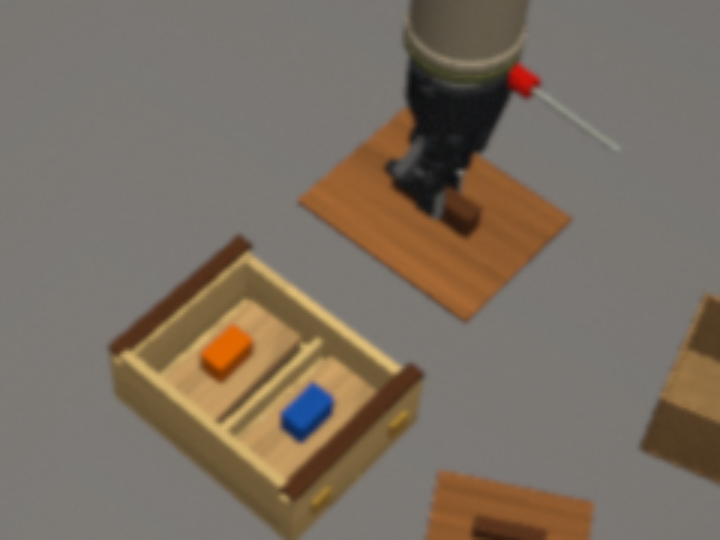

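```bash
python3 -m inch '[[[0,0,1.5],[0,0,0],0],[[0,0,4],[0,0,0],0],[[0,0,5.5],[0,0,0],0],[[0,0,6],[0,0,0],0],[[0,0,6.3],[0,0,0],0],[[0,0,6.4],[0,0,0],0],[[0,0,6.4],[0,0,0],0]]'
```

```text
time: 5.85
tool_pos: [562.7, 198.0, 25.4]
tcp_rot: [-180.0, -0.1, -3.9]
ft_force: [-0.3, -0.5, -1.2]
finger_gap: 16.7
```

```bash
python3 -m inch '[[[0,0,0.1],[0,0,0],0],[[0,0,0.15],[0,0,0],0],[[0,0,0.2],[0,0,0],0],[[0,0,0.2],[0,0,0],0]]'
```

```text
time: 6.25
tool_pos: [562.8, 198.1, 24.3]
tcp_rot: [-180.0, -0.1, -3.9]
ft_force: [-5.2, -0.5, 7.9]
finger_gap: 16.5
```

```bash
python3 -m inch '[[[0,0,-0.1],[0,0,0],0.3],[[0,0,-0.1],[0,0,0],0.6],[[0,0,-0.1],[0,0,0],0.8],[[0,0,-0.1],[0,0,0],0.8],[[0,0,-0.1],[0,0,0],0.8],[[0,0,-1.5],[0,0,0],0.8],[[0,0,-5],[0,0,0],0.8],[[0,0,-9],[0,0,0],0.8],[[0,0,-13],[0,0,0],0.8],[[0,0,-17],[0,0,0],0.8],[[0,-4,-18],[0,0,0],0.8],[[0,-8,-18],[0,0,0],0.8],[[0,-12,-18],[0,0,0],0.8],[[0,-14,-18],[0,0,0],0.8],[[0,-14,-18],[0,0,0],0.8]]'
python3 - <<'E'
from h import *
import cv2
for n in("scene","top"):
    im=viewer.snapshot(n);cv2.imwrite(f"pics/{n}5raw.png",im[:,:,::-1]);cv2.imwrite(f"pics/{n}5.png",cv2.resize(im[:,:,::-1],(800,600)))
def crop(n,x0,y0,w,h,k,o):
    im=cv2.imread(f"pics/{n}5raw.png")[y0:y0+h,x0:x0+w]
    im=cv2.resize(im,None,fx=k,fy=k,interpolation=cv2.INTER_CUBIC)
    for i in range(0,w,10): cv2.putText(im,str(x0+i),(i*k,10),0,.33,(0,255,255),1)
    for i in range(10,h,10): cv2.putText(im,str(y0+i),(0,i*k+4),0,.33,(0,255,255),1)
    cv2.imwrite(o,im)
crop("scene",230,190,120,115,6,"pics/c5s.png");crop("top",250,130,100,100,6,"pics/c5t.png")
E
```

```text
time: 7.75
tool_pos: [570.9, 340.5, 203.5]
tcp_rot: [-179.9, -0.0, -3.7]
ft_force: [-0.5, 0.5, 0.8]
finger_gap: 68.1
```

View pics/scene5.png

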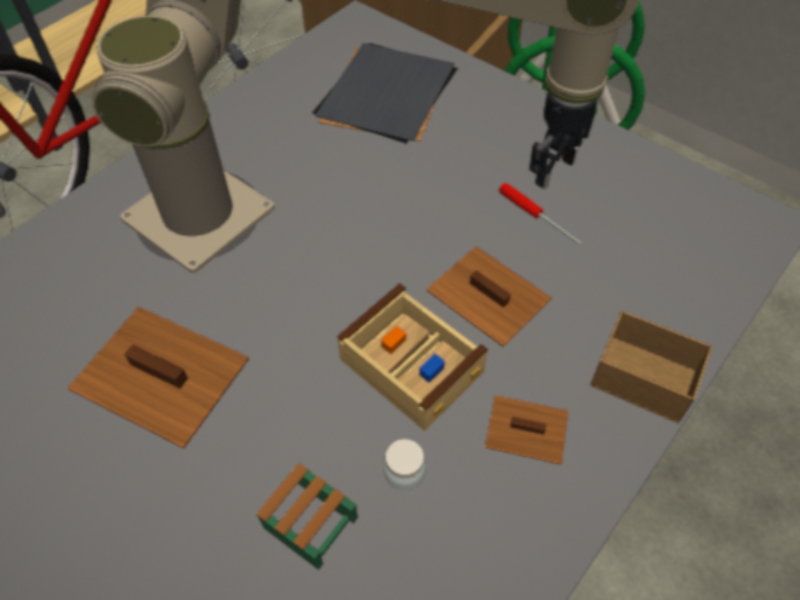

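View pics/c5s.png

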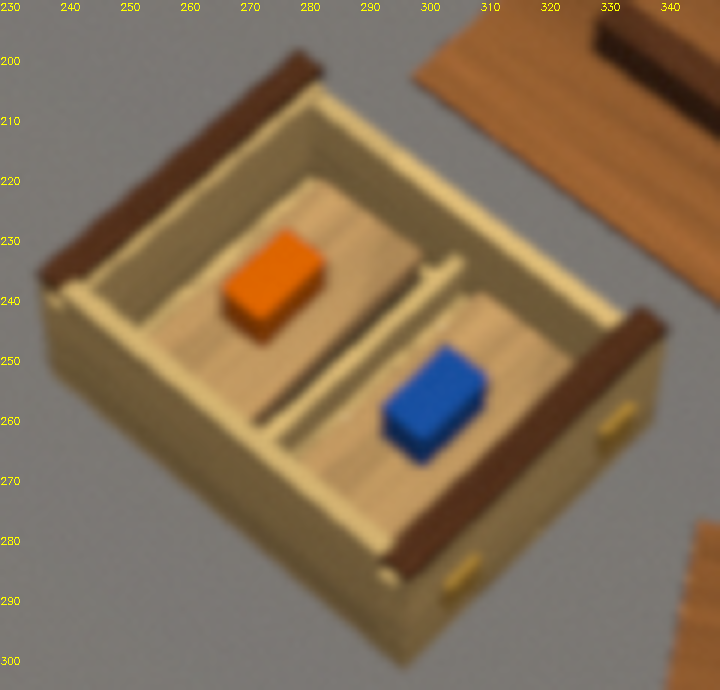

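View pics/c5t.png

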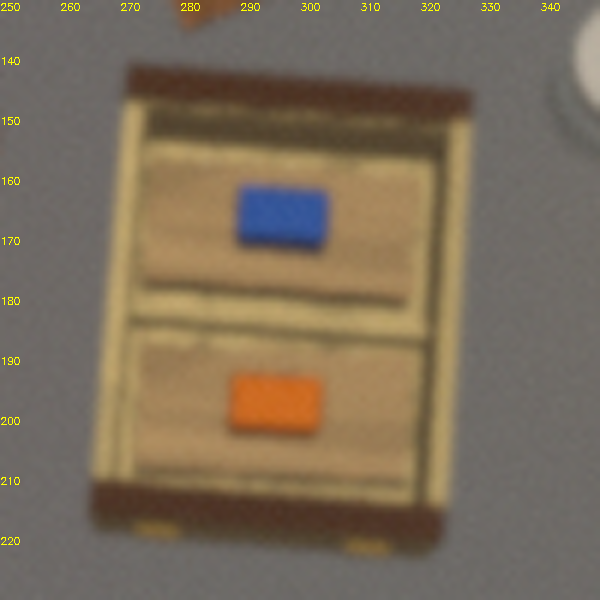

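The lid lies flat on the table with its grip up, clear of the case and the screwdriver. The blue knob's top is at about (302,257) in the scene view and (297,166) in the top view. Next I'll fit the block and refine the rack.

```bash
cat > rack.py <<'E'
from h import *
def t(x,y,*L):return("top",x/6+250,y/6+130)+L
def s(x,y,*L):return("scene",x/6+230,y/6+190)+L
def t2(x,y,*L):return("top",x/6+330,y/6+120)+L
def s2(x,y,*L):return("scene",x/5+170,y/5+290)+L
ob=[s(446,346,20,12,54),s(488,378,20,-12,54),s(425,436,-20,-12,54),s(384,403,-20,12,54)]
ot=[t(238,185,20,-12,54),t(328,190,-20,-12,54),t(323,240,-20,12,54),t(237,236,20,12,54)]
for n,o in(("s",ob),("t",ot),("both",ob+ot)):
    q,e=fit(o,[580,0,1.5]);print("block",n,np.round(q[:2],1),np.degrees(q[2]).round(2),np.round(e,1).tolist())
E1=[((195,170),(50,352)),((230,192),(82,373)),((258,215),(110,395)),((292,240),(147,422)),((320,262),(178,445)),((356,288),(210,472))]
T1=[((413,381),(633,368)),((411,340),(630,327)),((406,300),(623,288)),((401,264),(621,251)),((396,223),(615,210)),((393,186),(612,172))]
def run(cams):
    def f(q):
        xs=[-45]+list(q[3:]);out=[]
        for i in range(6):
            for k,y in((0,47),(1,-47)):
                P=W(q[:3],[[xs[i],y,61]])
                if "scene" in cams: out+=list(proj("scene",P)[0]-s2(*E1[i][k])[1:3])
                if "top" in cams: out+=list(proj("top",P)[0]-t2(*T1[i][k])[1:3])
        return np.array(out)
    r_=least_squares(f,[593,-310,0.08,-33,-15,-3,15,25],loss="soft_l1")
    print(cams,np.round(r_.x[:2],1),np.degrees(r_.x[2]).round(2),np.round(r_.x[3:],1),np.round(np.abs(r_.fun).max(),1), np.sqrt((r_.fun**2).mean()).round(2))
    return r_.x
for c in(["scene"],["top"],["scene","top"]):run(c)
E
python3 rack.py
```

```text
block s [592.2  -8. ] 86.02 [[0.2, -1.1], [1.0, -0.3], [-0.1, 1.0], [-1.1, 0.3]]
block t [586.9  -7.8] 87.46 [[-0.2, -0.3], [0.2, -0.3], [0.6, 0.4], [-0.5, 0.2]]
block both [589.7  -7.7] 86.64 [[-0.7, -1.8], [0.2, -1.1], [-0.8, 0.3], [-1.8, -0.3], [-0.2, -1.4], [0.2, -1.2], [0.5, -0.6], [-0.6, -0.9]]
['scene'] [ 595.  -311.2] 4.12 [-27.8 -12.4   6.3  21.9  39.6] 1.0 0.4
['top'] [ 589.1 -311.4] 4.07 [-27.3  -9.9   6.1  24.2  40.8] 0.3 0.13
['scene', 'top'] [ 592.9 -311.3] 4.11 [-27.6 -11.6   6.5  22.5  40.2] 1.6 0.8
```

```bash
python3 -c "
from h import *
to(590.5,-7.8,140,86.3)"
```

```text
t 7.85 pos [571.4 337.7 203.2] rpy [ 1.7999e+02 -2.0000e-02 -3.8500e+00] gap 68.5 F [0.4 0.6 0. ]
shift cm [ 4.22  34.342  6.33 ] turn [ 5.0000e-04 -2.0000e-04 -1.5734e+00]
```

```bash
python3 -m inch '[[[0.3,2,0],[0,0,-0.1],0.7],[[0.7,6,0],[0,0,-0.24],0.6],[[1.2,10,1],[0,0,-0.38],0.45],[[1.7,14,2],[0,0,-0.52],0.45],[[2.2,18,3],[0,0,-0.66],0.45],[[2.7,22,4],[0,0,-0.8],0.45],[[3.2,26,5],[0,0,-0.94],0.45],[[3.6,29,5.5],[0,0,-1.08],0.45],[[4,32,6],[0,0,-1.22],0.45],[[4.1,33.5,6.3],[0,0,-1.36],0.45],[[4.2,34.3,6.3],[0,0,-1.48],0.45],[[4.2,34.3,6.3],[0,0,-1.573],0.45],[[4.2,34.3,6.3],[0,0,-1.573],0.45],[[4.2,34.3,6.3],[0,0,-1.573],0.45]]'
python3 - <<'E'
from h import *
import cv2
to(590.5,-7.8,42,86.3)
im=viewer.snapshot("scene");cv2.imwrite("pics/s6.png",cv2.resize(im[150:300,220:380,::-1],None,fx=4,fy=4,interpolation=cv2.INTER_CUBIC))
E
```

```text
time: 9.25
tool_pos: [589.8, -8.3, 140.0]
tcp_rot: [180.0, 0.0, 86.0]
ft_force: [-0.0, 0.2, 0.0]
finger_gap: 38.6
t 9.25 pos [589.8  -8.3 140. ] rpy [1.7998e+02 1.0000e-02 8.6000e+01] gap 38.6 F [-0.   0.2  0. ]
shift cm [0.057 0.065 9.802] turn [ 0.0003  0.0001 -0.0053]
```

View pics/s6.png

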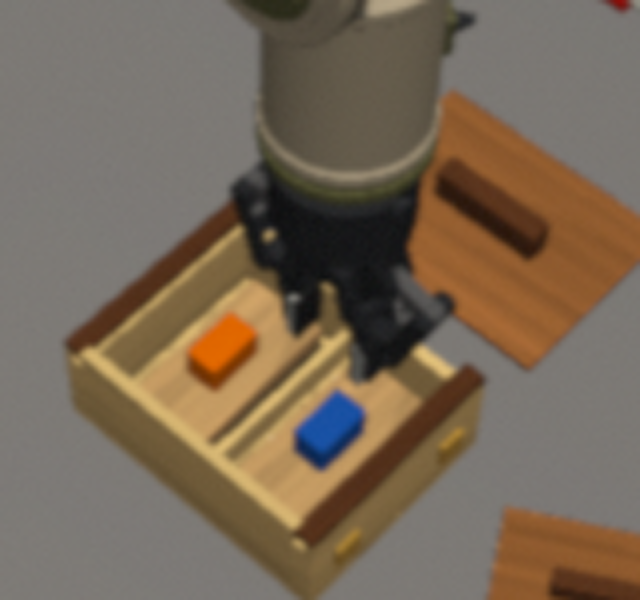

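Run:
```python
from h import *
for u,v in((452,305),(435,322),(380,378),(238,188),(292,328)):
    a=ray("scene",u/4+220,v/4+150,0);b=ray("scene",u/4+220,v/4+150,200)
    k=(-8-a[1])/(b[1]-a[1]);print(np.round(a+k*(b-a),1))
```

```text
[660.6  -8.  236.1]
[652.3  -8.  213.2]
[623.   -8.  130.7]
[524.6  -8.  218.2]
[562.6  -8.  121.8]
```

The outer knuckles stand about 70 mm above the TCP, so they stay above the lips and it is safe to descend.

```bash
python3 -m inch '[[[0.05,0.05,2],[0,0,-0.005],0.45],[[0.05,0.05,5],[0,0,-0.005],0.45],[[0.05,0.05,8],[0,0,-0.005],0.45],[[0.05,0.05,9.5],[0,0,-0.005],0.45],[[0.05,0.05,9.8],[0,0,-0.005],0.45],[[0.05,0.05,9.8],[0,0,-0.005],0.45],[[0.05,0.05,9.8],[0,0,-0.005],0.3],[[0.05,0.05,9.8],[0,0,-0.005],0],[[0.05,0.05,9.8],[0,0,-0.005],0],[[0.05,0.05,9.8],[0,0,-0.005],0],[[0.05,0.05,9.8],[0,0,-0.005],0]]' 60
```

```text
time: 10.4
tool_pos: [592.2, -7.0, 44.2]
tcp_rot: [179.8, 0.0, 86.4]
ft_force: [-3.7, 0.0, 11.0]
finger_gap: 23.0
```

```bash
python3 -m inch '[[[0,0,-0.3],[0,0,0],0],[[0,0,-1.5],[0,0,0],0],[[0,0,-4],[0,0,0],0],[[0,0,-7],[0,0,0],0],[[0,0,-10],[0,0,0],0],[[0,0,-12],[0,0,0],0],[[0,0,-12],[0,0,0],0]]'
python3 - <<'E'
from h import *
import cv2
to(485,-319,120,4.1)
im=viewer.snapshot("scene");cv2.imwrite("pics/s7.png",cv2.resize(im[120:300,220:420,::-1],None,fx=3,fy=3,interpolation=cv2.INTER_CUBIC))
E
```

```text
time: 11.1
tool_pos: [592.9, -7.2, 166.3]
tcp_rot: [179.6, 0.0, 86.5]
ft_force: [0.9, 0.4, -1.2]
finger_gap: 22.8
t 11.1 pos [592.9  -7.2 166.3] rpy [1.796e+02 2.000e-02 8.649e+01] gap 22.8 F [ 0.9  0.4 -1.2]
shift cm [-31.781  -8.896   4.577] turn [ 0.0059 -0.0048  1.4379]
```

View pics/s7.png

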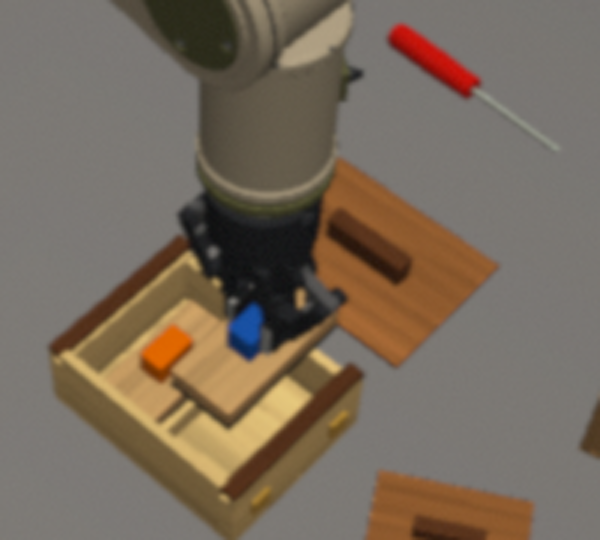

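The block is lifted clear with the orange one still in place. I'll carry it to the rack's mouth.

```bash
python3 -m inch '[[[-1.5,-0.4,0],[0,0,0.06],0],[[-4,-1.1,0],[0,0,0.18],0],[[-7,-1.9,0],[0,0,0.3],0],[[-10,-2.8,0],[0,0,0.43],0],[[-13,-3.6,0],[0,0,0.56],0],[[-16,-4.5,0],[0,0,0.69],0],[[-19,-5.3,0],[0,0,0.82],0],[[-22,-6.2,0],[0,0,0.95],0],[[-25,-7,0.5],[0,0,1.08],0],[[-28,-7.8,1.5],[0,0,1.21],0],[[-30,-8.4,2.5],[0,0,1.32],0],[[-31.3,-8.8,3.5],[0,0,1.4],0],[[-31.78,-8.9,4.5],[0,0,1.438],0],[[-31.78,-8.9,4.6],[0,0,1.438],0],[[-31.78,-8.9,4.6],[0,0,1.438],0]]'
python3 - <<'E'
from h import *
import cv2
to(485,-319,45,4.1)
for n in("scene","top"):
    im=viewer.snapshot(n);cv2.imwrite(f"pics/{n}8raw.png",im[:,:,::-1])
def crop(n,x0,y0,w,h,k,o):
    im=cv2.imread(f"pics/{n}8raw.png")[y0:y0+h,x0:x0+w]
    im=cv2.resize(im,None,fx=k,fy=k,interpolation=cv2.INTER_CUBIC)
    for i in range(0,w,10): cv2.putText(im,str(x0+i),(i*k,10),0,.33,(0,255,255),1)
    for i in range(10,h,10): cv2.putText(im,str(y0+i),(0,i*k+4),0,.33,(0,255,255),1)
    cv2.imwrite(o,im)
crop("scene",120,260,150,150,5,"pics/c8s.png"),crop("top",350,120,100,120,5,"pics/c8t.png")
E
```

```text
time: 12.65
tool_pos: [481.4, -317.9, 113.8]
tcp_rot: [-179.9, 0.1, 4.2]
ft_force: [0.6, -0.3, -1.9]
finger_gap: 22.5
t 12.65 pos [ 481.4 -317.9  113.8] rpy [-1.7986e+02  1.4000e-01  4.1700e+00] gap 22.5 F [ 0.6 -0.3 -1.9]
shift cm [0.369 0.157 6.881] turn [-0.0024  0.0024  0.0012]
```

View pics/c8s.png

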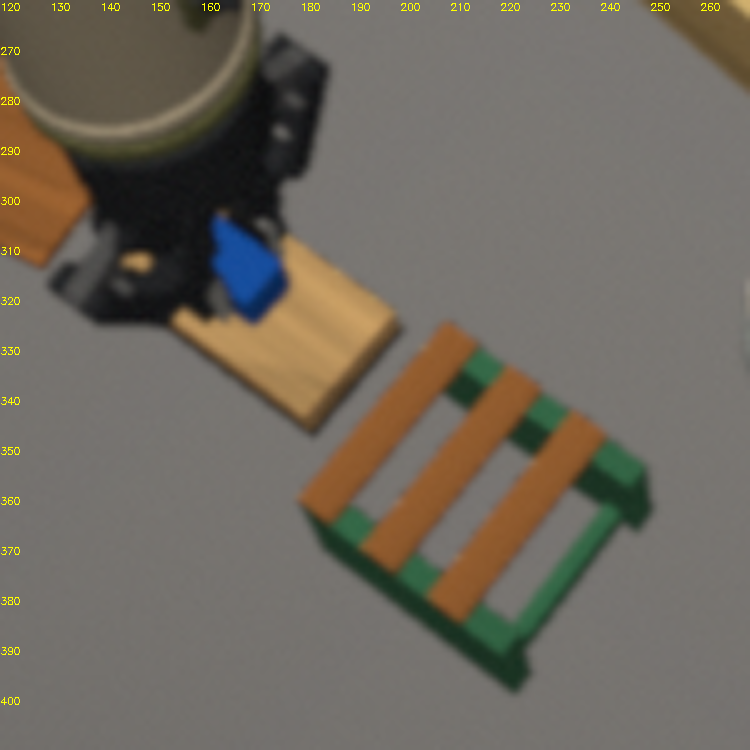

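View pics/c8t.png

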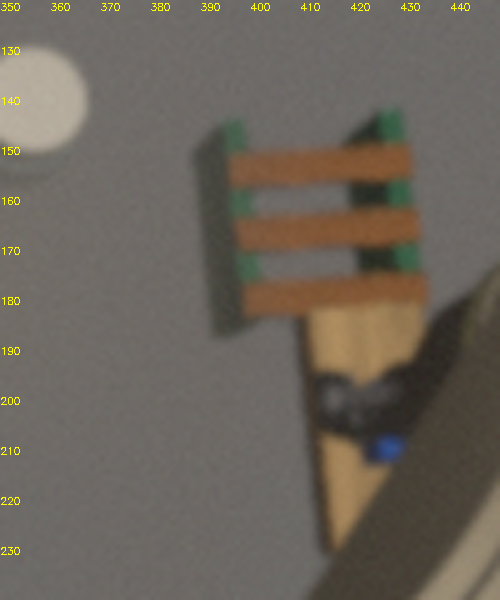

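Run:
```python
from h import *
a=ray("scene",120+398/5,260+316/5,97.6);b=ray("scene",120+312/5,260+424/5,97.6)
c=ray("scene",120+172/5,260+321/5,97.6)
for n in(a,b,c):print(np.round(n,1))
m=(a+b)/2;d=a-b;print(m,np.linalg.norm(d),"yaw front",np.degrees(np.arctan2(-d[0],d[1])), "side",np.degrees(np.arctan2(*(b-c)[[1,0]])))
q=[481.4,-317.9,np.radians(4.17)]
v=m[:2]-q[:2];cs,sn=np.cos(q[2]),np.sin(q[2]);print("front mid in tool",v[0]*cs+v[1]*sn,-v[0]*sn+v[1]*cs)
a=ray("top",350+305/5,120+310/5,97.6);b=ray("top",350+425/5,120+300/5,97.6)
d=a-b;print(a,b,"yaw top",np.degrees(np.arctan2(-d[0],d[1])),np.linalg.norm(d))
```

```text
[ 543.9 -287.5   97.6]
[ 549.6 -341.6   97.6]
[ 474.5 -347.1   97.6]
[ 546.75141432 -314.54621303   97.6       ] 54.31082296901782 yaw front 5.991810569315399 side 4.228763213377807
front mid in tool 65.42228268571975 -1.4071846345277725
[ 537.36198186 -285.90516146   97.6       ] [ 543.03863371 -344.75213347   97.6       ] yaw top 5.509967959529759 59.120136085995604
```

In both cameras the held block's front edge sits about 3–4 mm before the mouth and within 0.5 mm of centre. I'll back off 2 mm and lower it.

```bash
python3 -m inch '[[[-0.2,0,2],[0,0,0],0],[[-0.2,0,5],[0,0,0],0],[[-0.2,0,6.7],[0,0,0],0],[[-0.2,0,7.2],[0,0,0],0],[[-0.2,0,7.4],[0,0,0],0],[[-0.2,0,7.4],[0,0,0],0]]'
python3 -c "
from h import *
to(479.4,-318,38,4.1)"
```

```text
time: 13.35
tool_pos: [481.2, -319.3, 42.7]
tcp_rot: [179.9, -0.1, 4.1]
ft_force: [-0.4, 0.2, -1.7]
finger_gap: 22.9
t 13.35 pos [ 481.2 -319.3   42.7] rpy [ 1.7994e+02 -7.0000e-02  4.1500e+00] gap 22.9 F [-0.4  0.2 -1.7]
shift cm [-0.167 -0.14   0.47 ] turn [ 0.0011 -0.0012  0.0009]
```

```bash
python3 -m inch '[[[0,-0.05,0.2],[0,0,0],0],[[0,-0.05,0.35],[0,0,0],0],[[0,-0.05,0.45],[0,0,0],0],[[0,-0.05,0.5],[0,0,0],0],[[0,-0.05,0.5],[0,0,0],0]]'
```

```text
time: 13.85
tool_pos: [480.8, -318.8, 38.2]
tcp_rot: [180.0, -0.0, 4.1]
ft_force: [-3.8, 2.4, 8.8]
finger_gap: 22.6
```

```bash
python3 -m inch '[[[0,0,-0.05],[0,0,0],0.3],[[0,0,-0.05],[0,0,0],0.5],[[0,0,-0.05],[0,0,0],0.5],[[0,0,-0.05],[0,0,0],0.5],[[0,0,-2],[0,0,0],0.5],[[0,0,-5],[0,0,0],0.5],[[0,0,-7],[0,0,0],0.5],[[-4,0,-8],[0,0,0],0.3],[[-8,0,-8],[0,0,0],0.24],[[-10,0,-8],[0,0,0],0.24],[[-11,0,-8],[0,0,0],0.24],[[-11,0,-8],[0,0,0],0.24]]'
cat > snap.py <<'E'
import sys
from h import *
import cv2
k=sys.argv[1]
def crop(n,x0,y0,w,h,f):
    im=viewer.snapshot(n)[y0:y0+h,x0:x0+w,::-1]
    im=cv2.resize(im,None,fx=f,fy=f,interpolation=cv2.INTER_CUBIC)
    for i in range(0,w,10): cv2.putText(im,str(x0+i),(i*f,10),0,.33,(0,255,255),1)
    for i in range(10,h,10): cv2.putText(im,str(y0+i),(0,i*f+4),0,.33,(0,255,255),1)
    cv2.imwrite(f"pics/{k}{n}.png",im)
crop("scene",110,270,150,145,4);crop("top",350,120,110,140,4)
s=telemetry.sense();print(s["tool_pos"],s["tcp_rot"],s["finger_gap"],s["ft_force"])
E
python3 snap.py a
```

```text
time: 15.05
tool_pos: [370.0, -326.6, 116.6]
tcp_rot: [180.0, -0.0, 4.0]
ft_force: [-0.7, 0.1, -0.6]
finger_gap: 20.6
[ 371.3804229  -326.55356218  116.83941511] [ 1.79976899e+02 -4.68437124e-02  4.09884647e+00] 20.340901860971424 [ 0.18676563  0.59665809 -0.26301265]
```

View pics/ascene.png

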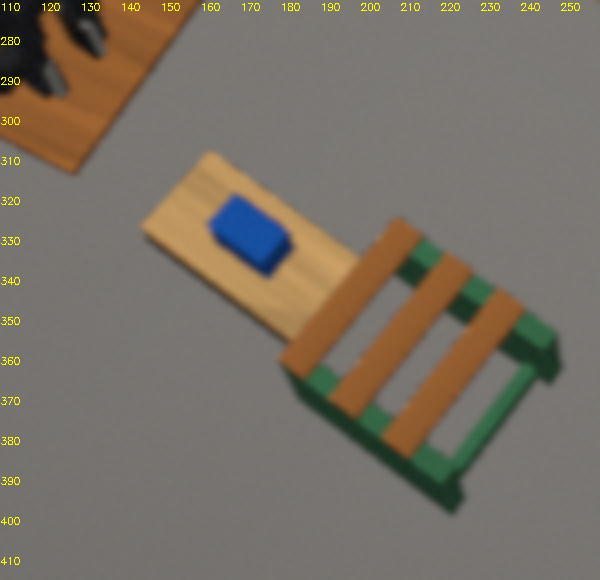

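View pics/atop.png

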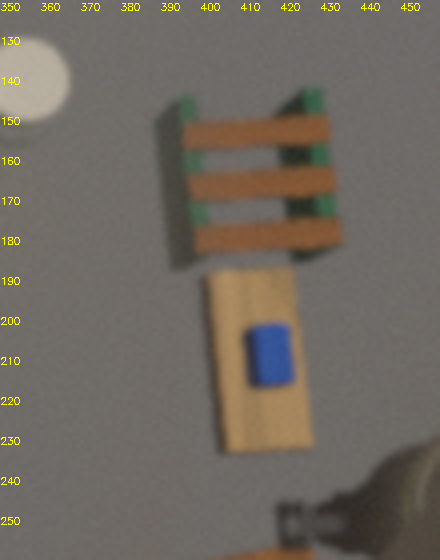

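Run:
```python
from h import *
def s(x,y,*L):return("scene",110+x/4,270+y/4)+L
def t(x,y,*L):return("top",350+x/4,120+y/4)+L
os=[s(208,152,-60,28,22),s(145,224,-60,-28,22),s(235,197,-20,12,48),s(290,237,20,12,48),s(211,225,-20,-12,48),s(265,264,20,-12,48)]
ot=[t(207,272,60,28,22),t(294,269,60,-28,22),t(222,452,-60,28,22),t(313,447,-60,-28,22)]
R={"s":[595,-311.2],"t":[589.1,-311.4]}
for n,o in(("s",os),("t",ot)):
    q,e=fit(o,[485,-319,.07]);d=q[:2]-R[n];c,sn=np.cos(np.radians(4.1)),np.sin(np.radians(4.1))
    print(n,np.round(q[:2],1),np.degrees(q[2]).round(2),"rack frame",d[0]*c+d[1]*sn,-d[0]*sn+d[1]*c,np.abs(e).max().round(1))
print("lid corner",ray("scene",110+77/4,270+173/4,6),ray("scene",110+195/4,270+2/4,6),ray("top",427,255.5,6))
```

```text
s [ 485.9 -319.4] 3.94 rack frame -109.39921890606466 -0.4127048180839754 1.3
t [ 478.9 -319. ] 3.15 rack frame -110.48526149898058 0.27944527149668197 0.6
lid corner [ 367.48194503 -349.84799589    6.        ] [ 338.10860183 -233.01443281    6.        ] [ 360.57420538 -352.03286258    6.        ]
```

```bash
python3 -c "
from h import *
to(401,-324.6,23,4.1)"
```

```text
t 15.15 pos [ 371.4 -326.6  116.8] rpy [ 1.7998e+02 -5.0000e-02  4.1000e+00] gap 20.3 F [ 0.2  0.6 -0.3]
shift cm [2.961 0.013 9.386] turn [ 0.0004 -0.0008 -0.    ]
```

```bash
python3 -m inch '[[[1.5,0,0],[0,0,0],0.24],[[2.95,0,2],[0,0,0],0.24],[[2.95,0,5],[0,0,0],0.24],[[2.95,0,8],[0,0,0],0.24],[[2.95,0,9.2],[0,0,0],0.24],[[2.95,0,9.4],[0,0,0],0.24],[[2.95,0,9.4],[0,0,0],0.24]]'
python3 snap.py b
```

```text
time: 15.85
tool_pos: [400.9, -324.3, 23.0]
tcp_rot: [180.0, -0.0, 4.1]
ft_force: [-0.4, -0.1, 0.1]
finger_gap: 20.6
[ 401.3109029  -325.17585376   24.25114856] [ 1.79889351e+02 -1.02809356e-01  4.12121520e+00] 20.521765827016623 [-0.16185647 -0.30917119  0.51641442]
```

View pics/bscene.png

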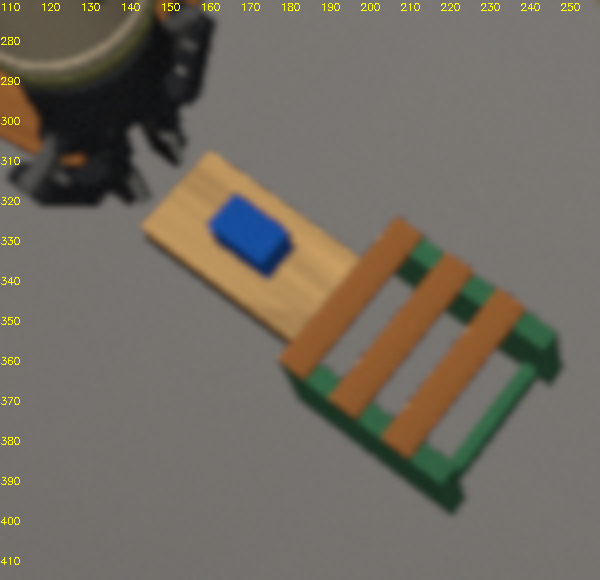

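View pics/btop.png

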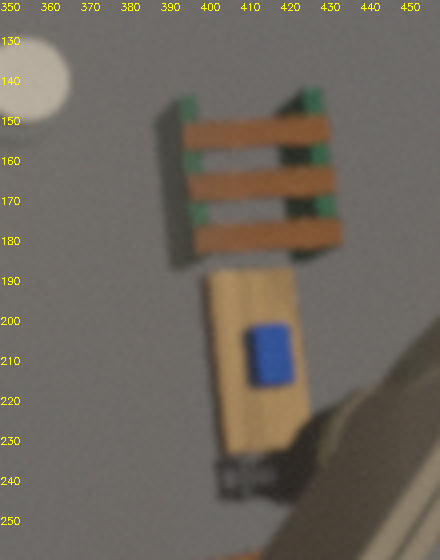

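The fingers stand centred behind the block's rear end, about 8 mm clear in the scene view. I'll lower slightly and push.

```bash
python3 -m inch '[[[0,0,0.2],[0,0,0],0.24],[[0.4,0,0.4],[0,0,0],0.24],[[0.8,0,0.4],[0,0,0],0.24],[[1.2,0,0.4],[0,0,0],0.24],[[1.6,0,0.4],[0,0,0],0.24],[[2,0,0.4],[0,0,0],0.24],[[2.5,0,0.4],[0,0,0],0.24],[[3,0,0.4],[0,0,0],0.24],[[3.5,0,0.4],[0,0,0],0.24],[[4,0,0.4],[0,0,0],0.24],[[4,0,0.4],[0,0,0],0.24]]'
python3 snap.py c
```

```text
time: 17.05
tool_pos: [440.8, -321.3, 18.6]
tcp_rot: [180.0, -0.0, 4.1]
ft_force: [-0.4, 0.3, 0.2]
finger_gap: 20.6
[ 440.26925608 -321.22289451   18.49634146] [-1.79995861e+02 -1.95909129e-02  4.13141925e+00] 20.606650945930276 [-0.24159642  0.80868138 -0.19035833]
```

View pics/cscene.png

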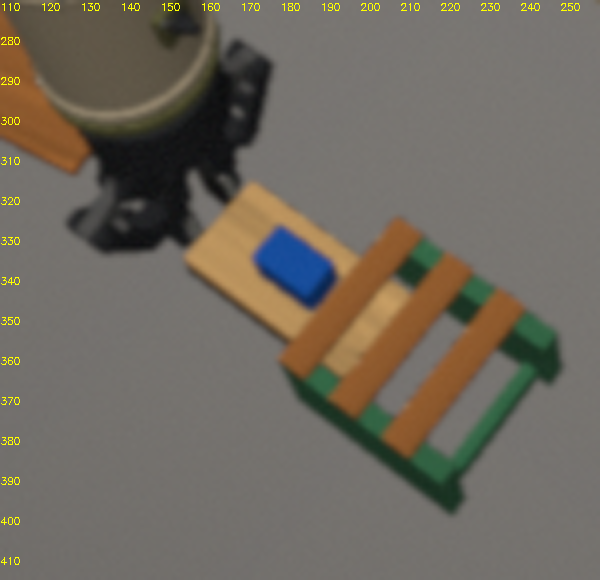

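View pics/ctop.png

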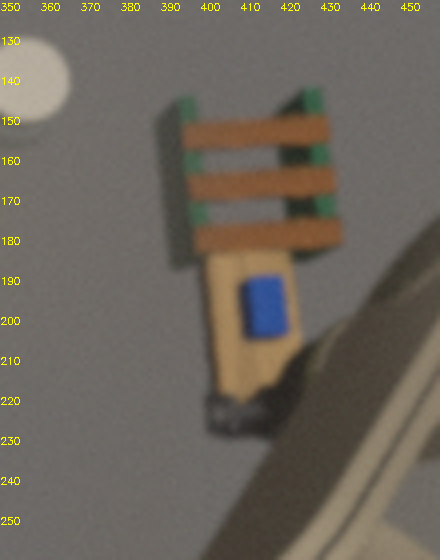

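The block enters the bay straight and centred. I'll keep pushing.

```bash
python3 -m inch '[[[0.4,0,0],[0,0,0],0.24],[[0.9,0,0],[0,0,0],0.24],[[1.4,0,0],[0,0,0],0.24],[[1.9,0,0],[0,0,0],0.24],[[2.4,0,0],[0,0,0],0.24],[[2.9,0,0],[0,0,0],0.24],[[3.4,0,0],[0,0,0],0.24],[[3.9,0,0],[0,0,0],0.24],[[4.4,0,0],[0,0,0],0.24],[[4.9,0,0],[0,0,0],0.24],[[5.3,0,0],[0,0,0],0.24],[[5.5,0,0],[0,0,0],0.24],[[5.5,0,0],[0,0,0],0.24]]'
python3 -m inch '[[[0.2,0,0],[0,0,0],0.24],[[0.4,0,0],[0,0,0],0.24],[[0.6,0,0],[0,0,0],0.24],[[0.6,0,0],[0,0,0],0.24]]'
```

```text
time: 18.45
tool_pos: [495.2, -317.4, 18.7]
tcp_rot: [180.0, -0.0, 4.1]
ft_force: [-0.6, 0.6, -0.7]
finger_gap: 20.5
time: 18.85
tool_pos: [501.1, -317.0, 18.7]
tcp_rot: [180.0, -0.0, 4.1]
ft_force: [0.1, 0.4, 0.9]
finger_gap: 20.4
```

```bash
python3 -m inch '[[[0.15,0,0],[0,0,0],0.24],[[0.3,0,0],[0,0,0],0.24],[[0.3,0,0],[0,0,0],0.24]]'
python3 snap.py d
```

```text
time: 19.15
tool_pos: [504.0, -316.8, 18.6]
tcp_rot: [180.0, -0.0, 4.1]
ft_force: [0.4, -0.1, 0.9]
finger_gap: 20.5
[ 503.99502948 -316.79516708   18.60088712] [ 1.79994124e+02 -2.23309747e-02  4.11533096e+00] 20.310731156756933 [-0.54926975 -0.80747674 -0.0235331 ]
```

View pics/dscene.png

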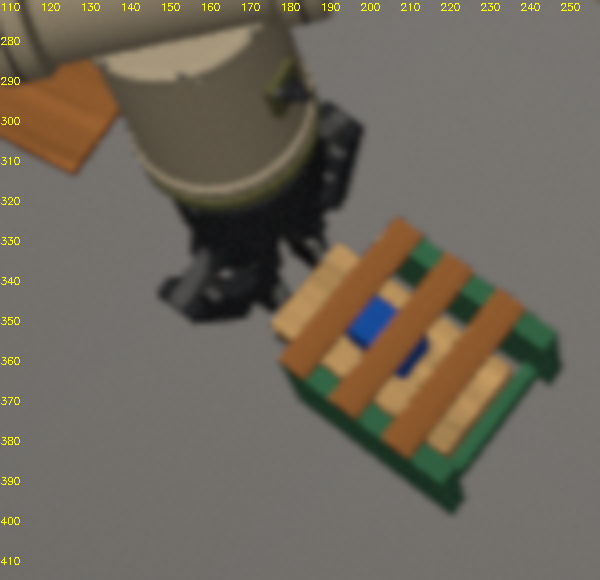

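View pics/dtop.png

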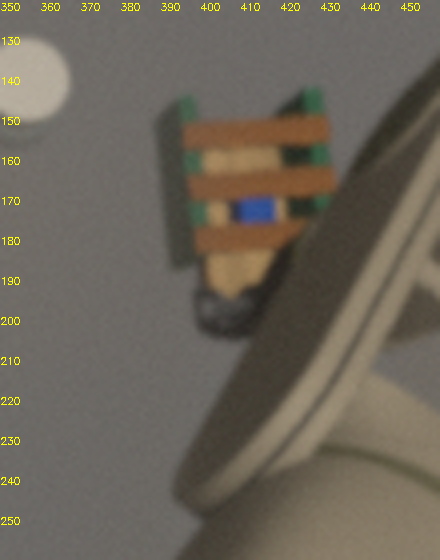

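The block is almost at the stop, with a few mm left at about (235,365) in the scene view. I'll feel for contact.

```bash
for i in 1; do python3 -m inch '[[[0.1,0,0],[0,0,0],0.24],[[0.2,0,0],[0,0,0],0.24],[[0.3,0,0],[0,0,0],0.24],[[0.3,0,0],[0,0,0],0.24]]'; done
python3 -m inch '[[[0.1,0,0],[0,0,0],0.24],[[0.1,0,0],[0,0,0],0.24]]'
```

```text
time: 19.65
tool_pos: [505.3, -316.7, 18.6]
tcp_rot: [-180.0, 0.2, 4.1]
ft_force: [-10.3, 0.3, 6.4]
finger_gap: 20.7
time: 19.85
tool_pos: [505.3, -316.7, 18.5]
tcp_rot: [-179.9, 0.3, 4.1]
ft_force: [-14.6, 1.7, 11.1]
finger_gap: 20.6
```

```bash
python3 -m inch '[[[0.1,0,0],[0,0,0],0.24],[[0.1,0,0],[0,0,0],0.24]]'
```

```text
time: 20.05
tool_pos: [505.4, -316.7, 18.6]
tcp_rot: [-179.9, 0.4, 4.1]
ft_force: [-20.3, 0.7, 15.2]
finger_gap: 20.9
```

The position stays firm at x = 505.3 while the force rises, so the block is against the stop, close to the predicted 506. I'll back off and check.

```bash
python3 -m inch '[[[-0.5,0,0],[0,0,0],0.24],[[-2,0,0],[0,0,0],0.24],[[-4,0,-0.5],[0,0,0],0.24],[[-6,0,-3],[0,0,0],0.24],[[-7,0,-7],[0,0,0],0.24],[[-7,0,-11],[0,0,0],0.24],[[-7,0,-15],[0,0,0],0.24],[[-8,4,-18],[0,0,0],0.24],[[-9,8,-19],[0,0,0],0.24],[[-10,12,-19],[0,0,0],0.24],[[-11,16,-19],[0,0,0],0.24],[[-12,18,-19],[0,0,0],0.24],[[-12,18,-19],[0,0,0],0.24],[[-12,18,-19],[0,0,0],0.24]]'
python3 snap.py e; python3 -c "
from h import *
import cv2
for n in('scene','top'): cv2.imwrite('pics/f'+n+'.png',cv2.resize(viewer.snapshot(n)[:,:,::-1],(800,600)))"
```

```text
time: 21.45
tool_pos: [401.9, -504.5, 208.2]
tcp_rot: [-180.0, -0.0, 4.1]
ft_force: [0.1, -0.1, -0.4]
finger_gap: 20.7
[ 402.55702999 -503.61673139  208.50501804] [-1.79971350e+02 -1.78534279e-02  4.15819208e+00] 20.558046832739436 [ 0.73716546 -0.09425482 -0.53160604]
```

View pics/escene.png

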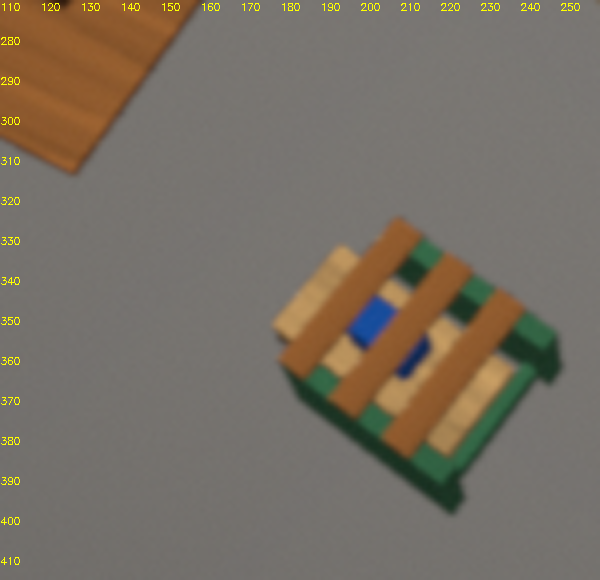

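View pics/etop.png

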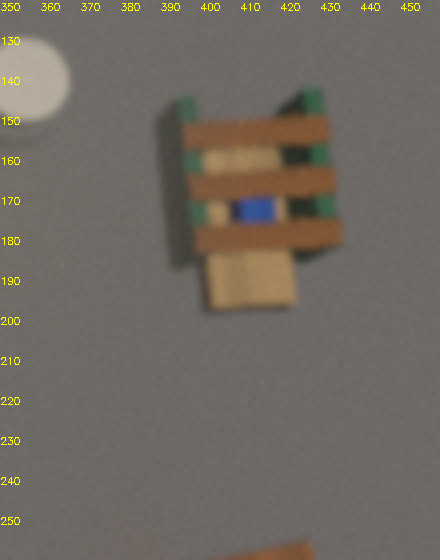

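View pics/fscene.png

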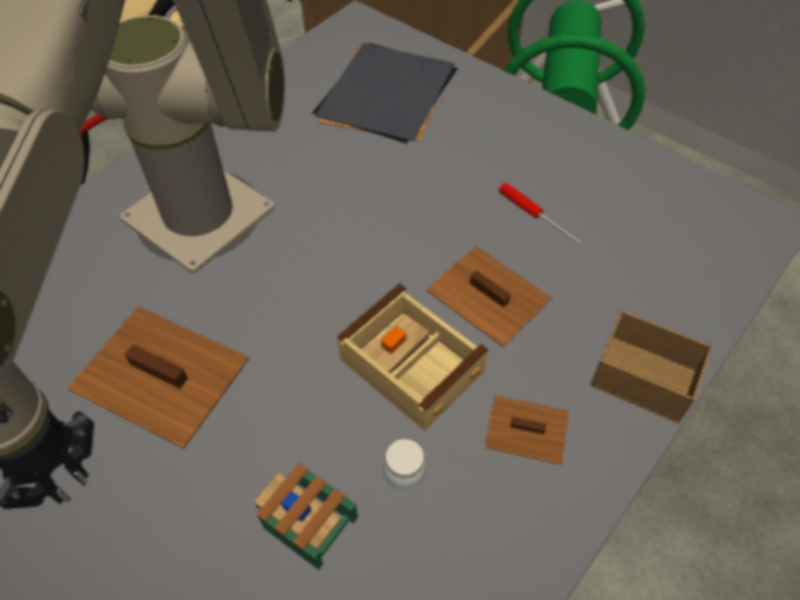

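View pics/ftop.png

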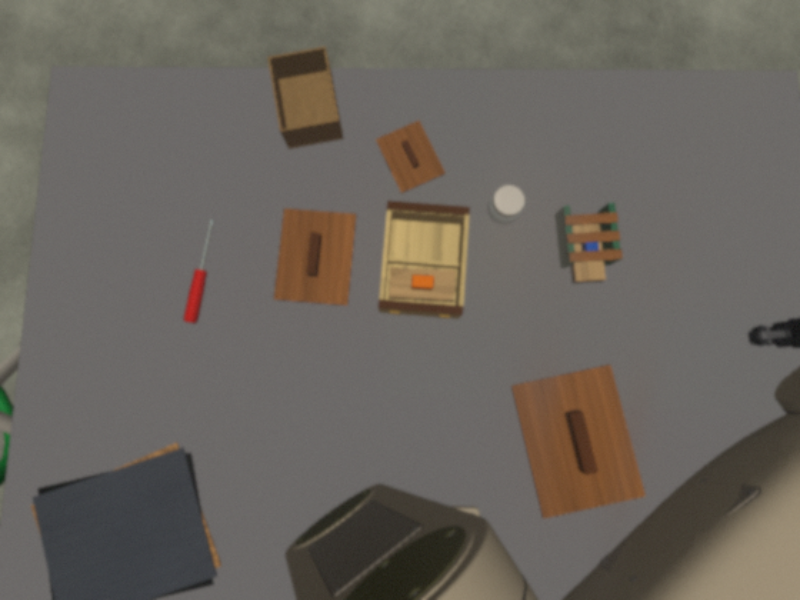

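Run:
```python
from h import *
c,sn=np.cos(np.radians(4.1)),np.sin(np.radians(4.1))
for R,P in(([595,-311.2],[ray("scene",110+341/4,270+245/4,22),ray("scene",110+273/4,270+324/4,22),ray("scene",110+516/4,270+362/4,22),ray("scene",110+443/4,270+456/4,22)]),([589.1,-311.4],[ray("top",350+209/4,120+306/4,22),ray("top",350+296/4,120+303/4,22)])):
    for p in P:
        d=p[:2]-R;print(np.round([d[0]*c+d[1]*sn,-d[0]*sn+d[1]*c],1))
```

```text
[-74.4  27. ]
[-74.9 -27.2]
[42.4 30.7]
[ 42.  -29.1]
[-73.3  29.2]
[-74.7 -28.2]
```

The rear edge measures −73.3 to −74.9 mm in the rack frame, against −75 expected for a block on the stop. Everything else is in place, so I'm handing in.

```bash
python3 -c "
from h import *
print(r.hand_in())"
```

```text
the job is handed in; nothing more can be done
None
```

The job is done and handed in at about 22 s of the 64 s allowed; the hand-in gave no verdict.

- **Lid:** I slid it out along its grooves towards +y and laid it flat on the table, grip up. It lies between the case and the screwdriver, touching neither.
- **Blue block:** I lifted it out by its knob, set it down about 5 mm before the rack's mouth and let it go. I then pushed it in from its rear end with two fingertips until the force rose to about 25 N in all with no further movement.

**Last checks:**
- **Block position:** After I backed off, its rear edge measured −73 to −75 mm in the rack frame, against −75 mm expected for a block on the stop. It lies square, within about 1 mm of the middle of the bay.
- **Disagreements:** The two cameras differed by about 5 to 6 mm along world x, so I took positions relative to the rack within each camera. One reading of the block's front edge came out at 42 mm, against 45 mm at the stop face. I put that down to picture blur, because the force and the rear edge both agree with contact.
- **Other objects:** In the last pictures the orange block is still in its compartment, and the jar and screwdriver look unmoved. The robot is clear of everything.

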